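# Set the loading plate on the sloped work rest

### The job

Set the long perforated loading plate (the one full of holes, not the blank plate and not the short one) on the sloped face of the work rest so that it can be filled with plugs: lying flat on the slope, about in the middle of its width, one long edge resting squarely against the ledge at the bottom. Put it down gently, do not drop it, and leave the other two plates where they are.

Things in the scene. Friction and masses are not known exactly. Their poses are not given: they have to be found in the camera images.
- plate_grip (a point): The long loading plate: loose white slab 120 mm (its x) by 80 mm (y), 8 mm thick, four rows of dark 7 mm holes along its length, 0.25 kg, flat on the table. A grey grip bar, part of it, stands mid-top: 50 mm long (x), 16 thick (y), 50 high: grip across the 16. Point: bar's centre, 33 mm above the underside, 25 above the top face; z up. Same if turned half round.
- deck: Sloped face of the fixed work rest: aluminium panel at 20 degrees, 170 mm wide, 125 up the slope; a ledge 16 high, 10 thick along its low edge, which is toward the robot. Origin: on the face at the ledge's inner foot, mid-width; x up the slope, y along the ledge, z out of the face. Smooth: a plate let go slides to the ledge. Plate seated: its bar's centre is at x 40, z 33 mm here.
- blank_grip (a point): The blank plate, to be left alone: same size, colour and grip bar as the loading plate but without holes. This point is the centre of its grip bar, 33 mm above its underside; same axes.
- half_grip (a point): The short perforated plate, to be left alone: 64 mm long by 80 mm wide, 8 mm thick, holes as in the long one and the same grip bar. This point is the centre of its grip bar, 33 mm above its underside; same axes.
Mind the look-alikes: they are no part of the job. Of the things that look like the part that bears deck, the middle-sized one is meant. What is shaped like the part that bears plate_grip but green or yellow is not meant.

How it is judged:
By the outcome, as a careful person would: the job done as asked, in the order asked, and still so for the second after the job is handed in, with the robot touching nothing.
It also fails if it takes over 35 s, if anything falls off the work surface, if the arm or the gripper's body presses on something with over 40 N, if the wrist force passes 120 N, or if a joint passes its speed limit or range.

### The arm

A 6-joint arm with a two-finger parallel gripper is mounted at the origin on the work surface. World frame = base frame: x ahead of the robot, y to its left, z up, the work surface at z = 0. Lengths are in mm, angles in rad, forces in N, time in s.
With the tool pointing down it reaches from about 300 to 775 mm from the base axis. Payload 14.6 kg.
Tool frame: the origin (TCP) lies midway between the tips of the shut fingers; the grasp point (between the pads) lies manip.grasp_offset behind it (manip.grasp_offset is the distance from the TCP to the grasp point, in mm); z points along the fingers, y is the direction in which the jaws open and shut (so a half turn about z gives the same grasp; the last joint's range is limited). The gripper opens to 94 mm and grips with 3 to 60 N. Pads are 16 mm wide; open, the fingers measure 119 mm over their backs; the gripper's body (75 mm by 177 mm) begins 78 mm behind the grasp point.
Start: joints at [1.175, 0.3, 1.521, -0, 1.321, -0.067], TCP at [177.596, 520.527, 205.446] pointing down, gripper open.
Joint ranges: [-3.03, 3.03], [-0.79, 2.21], [0.23, 2.52], [-1.04, 4.18], [0, 3.07], [-2.55, 2.55]. Speed limits (rad/s): [2.22, 2.22, 2.57, 3.14, 3.14, 3.14].

### API

Orientations are given as [roll, pitch, yaw] about the fixed x, y, z axes, in that order (R = Rz(yaw) Ry(pitch) Rx(roll)).
In Python, from cell import monitor, vision, order, manip gives the robot as it stands.
- The arm moves only by the shell command python3 -m jog 'ROWS' [FORCE]. ROWS is JSON, a list of rows, each a list of 7 numbers: the shift along the tool's x, y, z in cm, then the turn, a rotation vector about the tool's x, y, z in rad, then the opening in per cent of the stroke, from 0 (shut) to 100 (fully open). In form: [[tx, ty, tz, rx, ry, rz, jaw], ...]. A call has 1 to 8 rows; each row shifts and turns the commanded pose from where the row before left it, along the tool's axes as they then stand; what a row does not reach is not made up. A row lasts 1/10 s, in which the tool goes at most 50 mm and 8.59 degrees, less where a joint would pass 70% of its speed; a pose out of reach is approached as far as the arm can. A call is refused whole if a number of a shift passes 5 or a number of a turn 0.15, either way. A call with a gripper value outside its range is refused whole. The fingers move at their own pace and stop on an object; FORCE is the grip in N (left out, the last holds). Time passes only in rows, so rows that do not move let the fingers close. It gives the time, the measured TCP pose, the force and the opening at its end, in the units of the state.
- monitor.read_state(): the state, without advancing time (a new reading comes with each control period).
- vision.camera(name): name is "scene" or "top" or "wrist"; returns a dict with "color" (480x640x3 uint8, blue, green, red), "fx", "fy", "cx", "cy" (pixels), "distortion" ([k1, k2, p1, p2, k3] as OpenCV has them; the pictures are not rectified), "cam_to_world" (4x4, takes a point from camera to world coordinates); the wrist camera has in their place "tool_from_camera" (4x4, takes a point from camera to tool coordinates, whose origin is the TCP and whose axes are the flange's). Camera axes: x right, y down, z forward; pixel columns grow to the right and rows downward; lengths in mm; the calibration is good to about 2 mm. A picture is of the moment at which its call begins: read the wrist's pose just before it. There is no depth.
- order.sign_off(): hands the job in, once; it reports no verdict.
The state is a dict: "clock": time; "joints": joint angles; "qd": joint speeds; "effort": joint torques, N m; "eef_pos": TCP position; "eef_rot": TCP orientation; "wrist_force": force on the tool from outside, world axes, zero at the start; "moment": the same for the moment, N m; "finger_gap": finger opening in mm.
Only numpy, scipy, OpenCV 4.12 (cv2) and the standard library are available. Lean on these libraries where they do the work, as an engineer would, in place of code of your own. Each camera call takes 0.05 s, during which the arm holds its last target.

## Working session

There is one attempt and no reset: what is moved stays moved. The work goes in short steps, Python scripts to look and compute and a shell command to move; the robot and the scene stay as the last step left them, time stands still between calls to the robot, and variables do not carry over. Pictures are saved under pics/ and viewed, and the job is handed in when it is done.

```bash
mkdir -p pics; ls
python3 - <<'E'
from cell import monitor, vision, order, manip
import cv2,numpy as np
print(monitor.read_state(), manip.grasp_offset)
for n in ["scene","top","wrist"]:
    c=vision.camera(n); cv2.imwrite(f"pics/{n}0.png",c["color"])
    print(n,{k:(np.round(v,4).tolist() if not np.isscalar(v) else v) for k,v in c.items() if k!="color"})
E
```

```text
pics
{'clock': 0.0, 'joints': array([ 1.17538942e+00,  3.00490975e-01,  1.52155354e+00, -1.91988808e-06,
        1.32066906e+00, -6.66115492e-02]), 'qd': array([ 6.56955333e-04,  1.02925049e-03,  2.63789477e-04, -9.36649921e-05,
        2.94391386e-04,  7.59851765e-04]), 'effort': array([ 7.72248750e-04, -5.31806266e+01, -3.52737415e+01,  7.07995822e-02,
        2.43999698e-02, -4.64312109e-05]), 'eef_pos': array([177.51196077, 520.30915089, 204.88707046]), 'eef_rot': array([-3.14047409e+00, -7.27557339e-05,  2.81279773e+00]), 'wrist_force': array([-0.29870914, -0.63002323,  0.03492921]), 'moment': array([0.01763019, 0.02980081, 0.02690897]), 'finger_gap': 93.77451741957668} 18.8
scene {'fx': 578.9420305140472, 'fy': 578.9420305140472, 'cx': 313.23639157076434, 'cy': 242.37308062268258, 'distortion': [-0.0435, 0.0, 0.0, 0.0, 0.0], 'cam_to_world': [[0.3501, 0.7654, -0.54, 1275.8925], [0.9366, -0.2966, 0.1868, -309.6718], [-0.0172, -0.5711, -0.8207, 1333.815], [0.0, 0.0, 0.0, 1.0]]}
top {'fx': 533.3270891575296, 'fy': 533.3270891575296, 'cx': 322.40408788359963, 'cy': 245.27796942119255, 'distortion': [-0.0837, 0.0, 0.0, 0.0, 0.0], 'cam_to_world': [[0.0185, -0.9918, 0.1261, 272.8363], [-0.9998, -0.0169, 0.0138, -21.3767], [-0.0115, -0.1263, -0.9919, 1490.2782], [0.0, 0.0, 0.0, 1.0]]}
wrist {'fx': 334.39743391724056, 'fy': 334.39743391724056, 'cx': 316.7567697645262, 'cy': 238.72458014654697, 'distortion': [-0.0347, 0.0, 0.0, 0.0, 0.0], 'tool_from_camera': [[-0.0001, -0.9684, -0.2493, 73.0833], [1.0, 0.0001, -0.0006, 1.4601], [0.0006, -0.2493, 0.9684, -179.1216], [0.0, 0.0, 0.0, 1.0]]}
```

View pics/scene0.png

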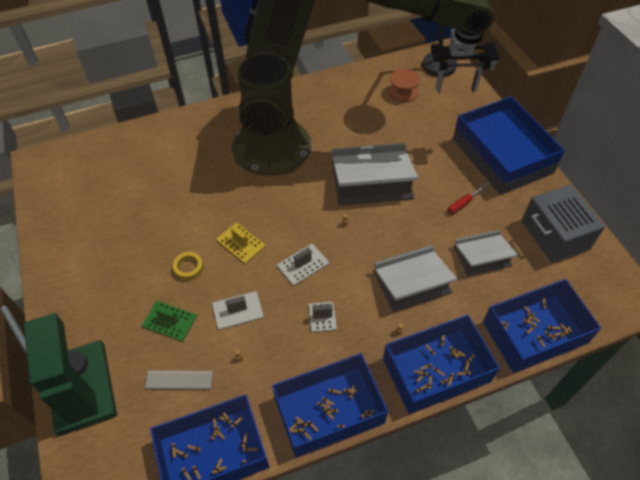

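View pics/top0.png

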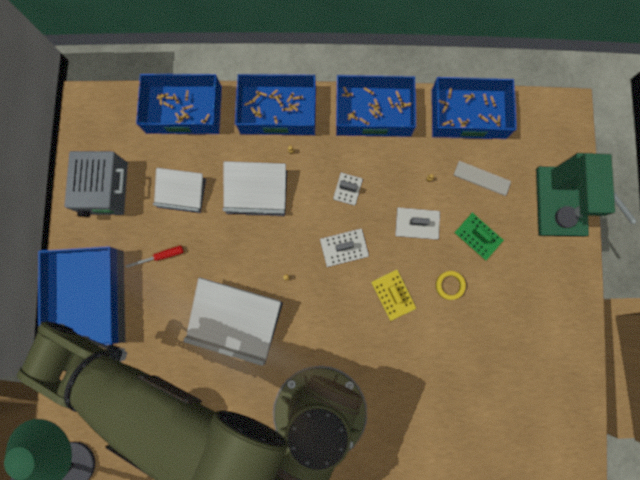

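View pics/wrist0.png

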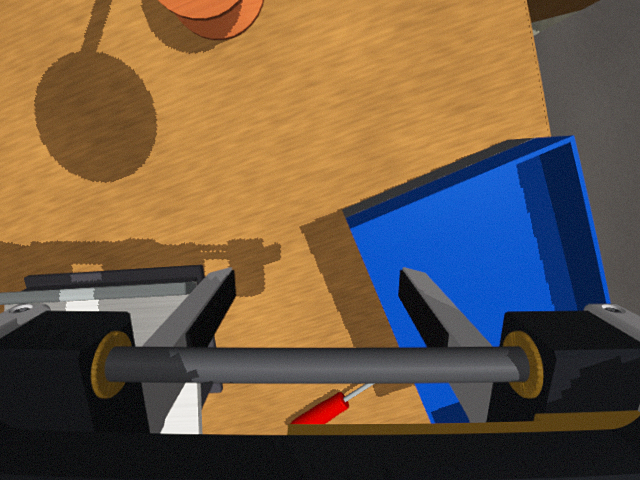

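Top view, candidates. Work rests: large (234,320), middle (254,188) and small (179,190); the middle-sized one is meant. Plates: white with holes and long (344,247), which is the one to take; blank (417,222); short perforated (348,189); green (478,237); yellow (394,295). I'll enlarge crops to confirm.

Run:
```python
import cv2
t=cv2.imread("pics/top0.png");s=cv2.imread("pics/scene0.png")
cv2.imwrite("pics/c1.png",cv2.resize(t[160:280,310:450],None,fx=5,fy=5,interpolation=cv2.INTER_CUBIC))
cv2.imwrite("pics/c2.png",cv2.resize(t[150:230,140:300],None,fx=5,fy=5,interpolation=cv2.INTER_CUBIC))
cv2.imwrite("pics/c3.png",cv2.resize(s[230:350,200:340],None,fx=5,fy=5,interpolation=cv2.INTER_CUBIC))
cv2.imwrite("pics/c4.png",cv2.resize(s[220:320,365:525],None,fx=5,fy=5,interpolation=cv2.INTER_CUBIC))
```

```text
(no output)
```

View pics/c1.png

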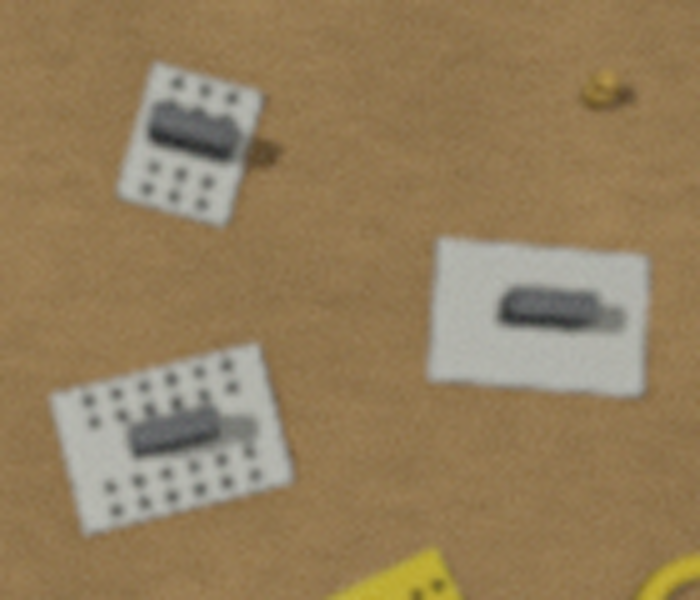

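View pics/c2.png

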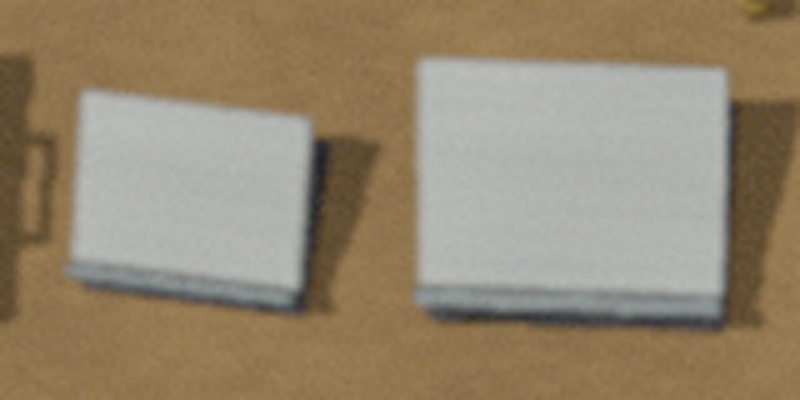

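View pics/c3.png

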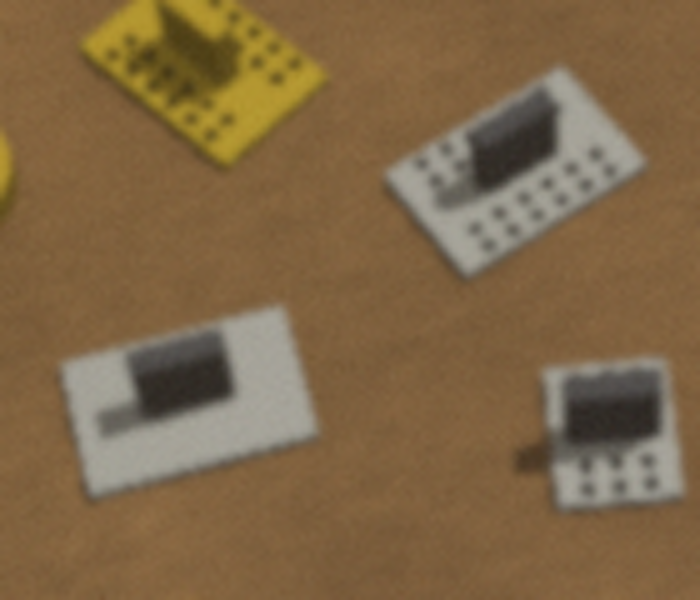

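View pics/c4.png

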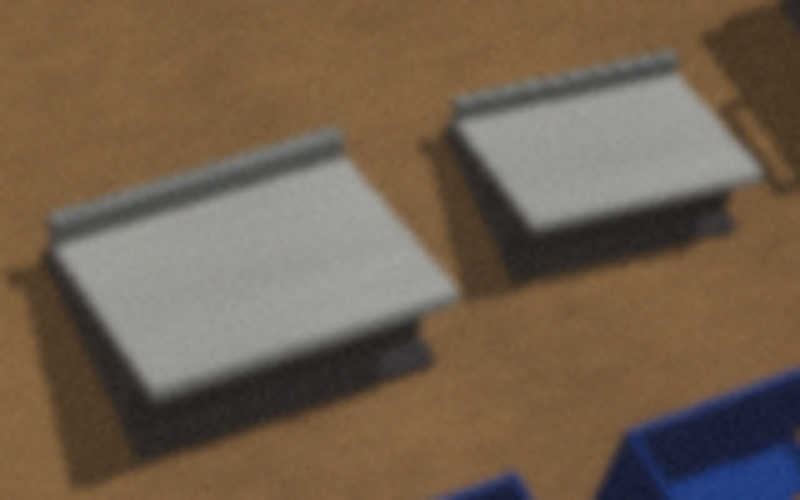

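Confirmed: the long perforated white plate is at top (344,247) and scene (302,264). The middle rest has scene corners at about (376,270), (434,251), (457,279) and (397,300). Next I'll fit the poses by least squares in both views.

```bash
cat > h.py <<'E'
import numpy as np, cv2
from scipy.spatial.transform import Rotation as R
CAM={'scene':(578.942,313.236,242.373,-0.0435,[[0.3501,0.7654,-0.54,1275.8925],[0.9366,-0.2966,0.1868,-309.6718],[-0.0172,-0.5711,-0.8207,1333.815]]),
'top':(533.327,322.404,245.278,-0.0837,[[0.0185,-0.9918,0.1261,272.8363],[-0.9998,-0.0169,0.0138,-21.3767],[-0.0115,-0.1263,-0.9919,1490.2782]])}
def proj(n,P):
    f,cx,cy,k,M=CAM[n];M=np.array(M);Rw=M[:,:3];u,_,vt=np.linalg.svd(Rw);Rw=u@vt
    Pc=(np.atleast_2d(P)-M[:,3])@Rw
    return cv2.projectPoints(Pc,np.zeros(3),np.zeros(3),np.array([[f,0,cx],[0,f,cy],[0,0,1.]]),np.array([k,0,0,0,0.]))[0][:,0]
def projw(P,pos,rot,T,f,cx,cy,k):
    Rt=R.from_euler('xyz',rot).as_matrix()
    Pt=(np.atleast_2d(P)-pos)@Rt; T=np.array(T);Pc=(Pt-T[:3,3])@T[:3,:3]
    return cv2.projectPoints(Pc,np.zeros(3),np.zeros(3),np.array([[f,0,cx],[0,f,cy],[0,0,1.]]),np.array([k,0,0,0,0.]))[0][:,0]
def uncrop(p,o): return (np.array(p,float)+.5)/5-.5+np.array(o)
def deckR(yaw,s=np.radians(20)):
    return R.from_euler('ZY',[yaw,-s]).as_matrix()  # x up the slope
E
cat > fit.py <<'E'
from h import *
from scipy.optimize import least_squares
# plate: top face corners z=8 local order (x+,y+...) ; world approx x up image, y left
top=uncrop([(52,396),(259,345),(294,483),(85,535)],(310,160))
scn=uncrop([(645,163),(470,277),(386,175),(560,67)],(200,230))  # any order, matched below
L=np.array([(60,40,8),(-60,40,8),(-60,-40,8),(60,-40,8)],float)
def Rz(a): return R.from_euler('z',a).as_matrix()
def plate(p): return L@Rz(p[2]).T+[p[0],p[1],p[3] if len(p)>3 else 0]
# top only
def match(pr,ob):
    return np.array([o-pr[np.argmin(((pr-o)**2).sum(1))] for o in ob])
for name,obs in (('top',[('top',top)]),('scene',[('scene',scn)]),('both',[('top',top),('scene',scn)])):
    x0=[430,-55,np.radians(90+14)]
    f=lambda p:np.concatenate([match(proj(n,plate(p)),o).ravel() for n,o in obs])
    r=least_squares(f,x0);print(name,r.x[:2],np.degrees(r.x[2]),np.round(r.fun,1))
# deck
td=uncrop([(418,58),(728,68),(418,288),(725,294)],(140,150))
sd=uncrop([(460,297),(158,402),(345,157),(57,248)],(365,220))
D=np.array([(125,85,0),(125,-85,0),(0,85,0),(0,-85,0)],float)
for name,obs in (('top',[('top',td)]),('scene',[('scene',sd)]),('both',[('top',td),('scene',sd)])):
    f=lambda p:np.concatenate([(proj(n,D@deckR(p[3]).T+p[:3])-o).ravel() for n,o in obs])
    r=least_squares(f,[500,140,40,0]);print(name,r.x[:3],np.degrees(r.x[3]),np.round(r.fun,1))
E
python3 fit.py
```

```text
top [456.0262551  -61.68576621] 104.81800631429623 [ 0.1 -0.   0.  -0.1 -0.   0.  -0.1  0.2]
scene [458.69312732 -58.96048361] 106.14977719005229 [-0.6  0.2  0.2 -0.   0.5 -0.2 -0.1  0.1]
both [457.26642943 -60.24141516] 105.4477402501918 [0.7 0.1 0.8 0.5 0.4 0.7 0.2 0.4 0.  0.2 1.2 0.4 1.1 0.3 0.2 0.3]
top [557.49390725 189.71951097  47.21494436] -0.893973699327109 [-0.2  0.2  0.  -0.1  0.2 -0.3  0.   0.3]
scene [566.59784075 193.17084158  35.57517897] -0.8163408722281589 [ 0.6 -0.6 -0.5 -1.1  0.2  0.7 -0.3  1.1]
both [562.75744167 194.17735539  28.92090679] -0.8497329556776062 [-0.5  0.2 -1.  -0.2 -0.  -0.9 -1.  -0.3 -0.3 -0.5 -1.1 -1.2 -0.5  0.9
 -0.7  1.1]
```

```bash
python3 -m jog '[[-3,-1.5,-0.3,0,0,0,100],[-4,-2,-0.3,0,0,0,100],[-4,-2,-0.3,0,0,0,100],[-4,-2,-0.3,0,0,0,100],[-4,-2,-0.3,0,0,0,100],[-4,-2,0,0,0,0,100],[-4,-2,0,0,0,0,100],[-4,-2,0,0,0,0,100]]'
python3 -m jog '[[-4,-2,0,0,0,0.1,100],[-4,-2.5,0,0,0,0.14,100],[-4,-3,0,0,0,0.14,100],[-3,-3,0,0,0,0.14,100],[-2,-2.5,0,0,0,0.14,100],[0,0,0,0,0,0.14,100],[0,0,0,0,0,0.14,100],[0,0,0,0,0,0.14,100]]'
```

```text
clock: 0.95
eef_pos: [421.9, 272.2, 220.4]
eef_rot: [-3.142, -0.0, 2.813]
wrist_force: [0.1, -0.1, -0.2]
finger_gap: 94.2
clock: 1.75
eef_pos: [493.5, 81.5, 220.3]
eef_rot: [-3.141, -0.0, 1.726]
wrist_force: [0.7, -0.2, -0.2]
finger_gap: 94.1
```

```bash
python3 -m jog '[[0,3,0,0,0,0.08,100],[0,4,0,0,0,0.076,100],[0,2,0,0,0,0,100],[0,0,0,0,0,0,100],[0,0,0,0,0,0,100]]'
cat > w.py <<'E'
import sys,cv2,pickle
from cell import monitor,vision
s=monitor.read_state();c=vision.camera("wrist");n=sys.argv[1]
cv2.imwrite(f"pics/{n}.png",c["color"])
pickle.dump((s["eef_pos"],s["eef_rot"],c["tool_from_camera"],c["fx"],c["cx"],c["cy"],c["distortion"][0]),open(f"{n}.pkl","wb"))
print(s["clock"],s["eef_pos"],s["eef_rot"],s["joints"])
E
python3 w.py w1
```

```text
clock: 2.25
eef_pos: [582.6, 90.1, 219.8]
eef_rot: [-3.14, 0.0, 1.577]
wrist_force: [-0.6, 0.5, 0.3]
finger_gap: 93.7
2.25 [582.6467099   90.05177493 219.8007793 ] [-3.14030165e+00  1.22100332e-04  1.57688784e+00] [ 9.12288898e-02  3.79360616e-01  1.38172800e+00 -1.20934800e-05
  1.38180075e+00  8.51397318e-02]
```

View pics/w1.png

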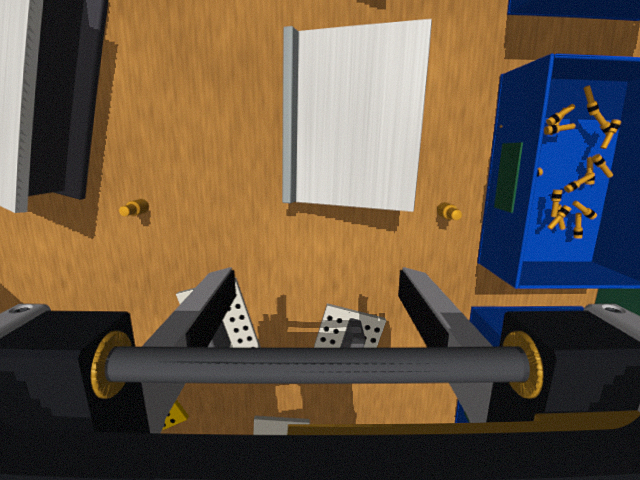

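The wrist picture shows the middle rest with its ledge at about (290,25)–(288,203) and its face out to (430,20)/(414,211). I'll crop it to read the corners.

Run:
```python
import cv2
t=cv2.imread("pics/w1.png")
a=cv2.resize(t[5:75,275:445],None,fx=4.5,fy=4.5,interpolation=cv2.INTER_CUBIC)
b=cv2.resize(t[160:220,275:445],None,fx=4.5,fy=4.5,interpolation=cv2.INTER_CUBIC)
import numpy as np
cv2.imwrite("pics/c5.png",np.vstack([a,b]));print(a.shape)
```

```text
(315, 765, 3)
```

View pics/c5.png

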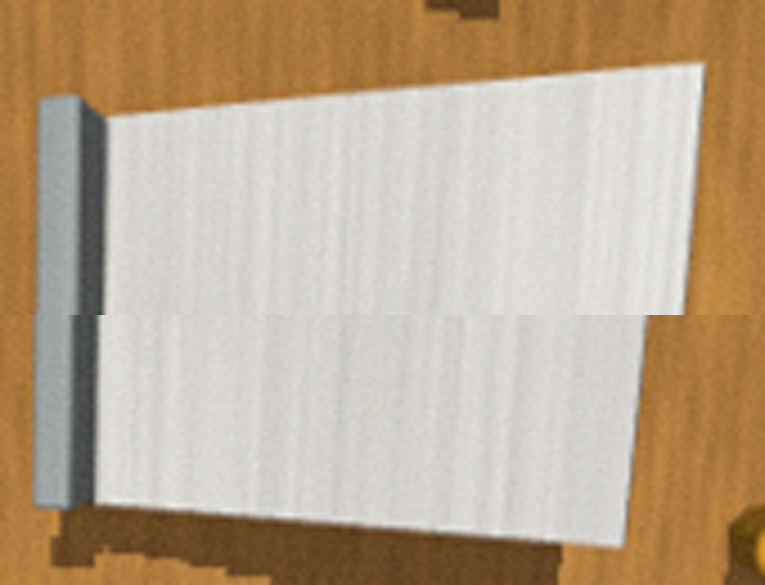

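```bash
cat > fit2.py <<'E'
from h import *
import pickle
from scipy.optimize import least_squares
P=pickle.load(open('w1.pkl','rb'))
def uc(p,oy,sub=0): return ((p[0]+.5)/4.5-.5+275,(p[1]-sub+.5)/4.5-.5+oy)
o=np.array([uc((705,63),5),uc((623,546),160,315),uc((106,118),5),uc((94,502),160,315),uc((38,97),5),uc((80,95),5),uc((33,505),160,315),uc((70,508),160,315)])
D=np.array([(125,85,0),(125,-85,0),(0,85,0),(0,-85,0),(-10,85,16),(0,85,16),(-10,-85,16),(0,-85,16)],float)
td=uncrop([(418,58),(728,68),(418,288),(725,294)],(140,150))
sd=uncrop([(460,297),(158,402),(345,157),(57,248)],(365,220))
def w(p,n=8):
    s=np.radians(20) if len(p)<5 else p[4]
    return (projw(D[:n]@deckR(p[3],s).T+p[:3],*P)-o[:n]).ravel()
def g(p,c,ob): return (proj(c,D[:4]@deckR(p[3]).T+p[:3])-ob).ravel()
for nm,f in (('w',w),('w5',w),('w4',lambda p:w(p,4)),('all',lambda p:np.r_[w(p),g(p,'top',td),g(p,'scene',sd)])):
    r=least_squares(f,[560,190,40,0]+([.35] if nm=='w5' else []));print(nm,r.x[:3],np.degrees(r.x[3:]),np.round(r.fun[:16],1))
E
python3 fit2.py
```

```text
w [561.0992116  196.72967627  30.8474849 ] [-1.348058] [-0.4  0.2 -0.3 -0.1  0.7 -0.   0.7 -0.1 -0.3 -0.  -0.1 -0.6 -0.3  0.4
  0.   0.4]
w5 [561.10991818 196.7298971   30.81677619] [-1.35137933 20.07146541] [-0.4  0.1 -0.3 -0.1  0.8 -0.   0.7 -0.1 -0.3 -0.  -0.1 -0.6 -0.3  0.4
  0.   0.4]
w4 [560.77753146 196.53933182  32.11330331] [-1.33243472] [-0.3 -0.2 -0.3  0.2  0.3 -0.3  0.4  0.2]
all [561.30196302 196.58807693  30.06885144] [-1.32171836] [-0.5  0.6 -0.3 -0.2  1.   0.4  1.  -0.1 -0.   0.4  0.1 -0.2  0.   0.4
  0.3  0.4]
```

```bash
python3 -m jog '[[-3,-1.4,0,0,0,0,100],[-4,-1.8,0,0,0,0,100],[-4,-1.8,0,0,0,0,100],[-4,-1.8,0,0,0,0,100],[-4,-1.8,0,0,0,0,100],[-3.7,-1.8,0,0,0,-0.13,100],[0,0,0,0,0,-0.13,100],[0,0,0,0,0,0,100]]'
python3 -m jog '[[0,0,0,0,0,0,100],[0,0,0,0,0,0,100]]'
python3 w.py w2
```

```text
clock: 3.1
eef_pos: [479.5, -138.0, 221.0]
eef_rot: [3.141, 0.0, 1.837]
wrist_force: [0.2, 0.8, -0.1]
finger_gap: 94.0
clock: 3.3
eef_pos: [480.4, -136.8, 220.6]
eef_rot: [3.141, 0.0, 1.835]
wrist_force: [-0.1, -0.8, -0.1]
finger_gap: 94.2
3.3 [ 480.44757855 -136.76300894  220.55087089] [3.14145865e+00 5.91394932e-05 1.83499251e+00] [-3.50672142e-01  1.74795143e-01  1.63988800e+00  2.98749580e-05
  1.32676594e+00 -6.14875544e-01]
```

View pics/w2.png

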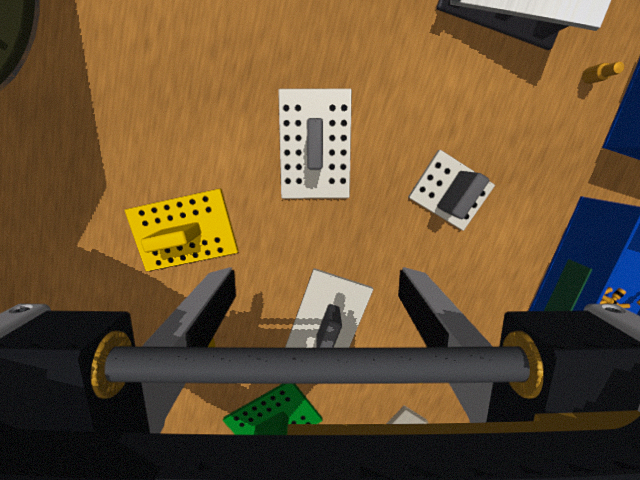

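The long perforated plate is centred at about (315,144) and nearly aligned with the tool. Its corners are near (279,90), (351,89), (350,198) and (282,198).

Run:
```python
import cv2
t=cv2.imread("pics/w2.png")
cv2.imwrite("pics/c6.png",cv2.resize(t[85:205,265:365],None,fx=5,fy=5,interpolation=cv2.INTER_CUBIC))
```

```text
(no output)
```

View pics/c6.png

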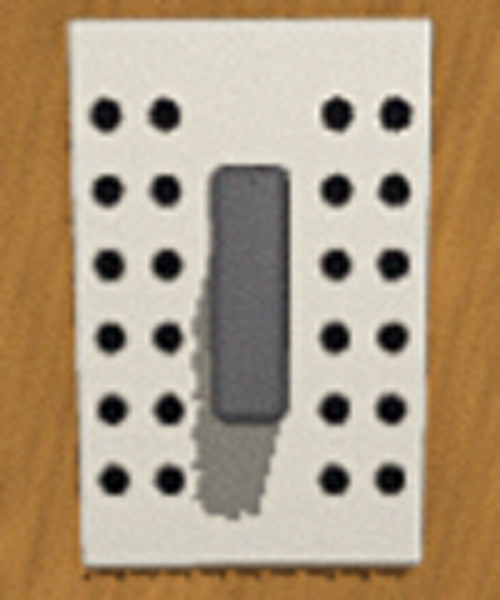

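```bash
cat > fit3.py <<'E'
from h import *
import pickle
from scipy.optimize import least_squares
P=pickle.load(open('w2.pkl','rb'))
o=uncrop([(69,19),(431,19),(421,563),(83,563),(212,166),(290,166),(287,422),(212,422)],(265,85))
# local x along tool x(up image), y along tool y(right image)-> left = -tool y
L=np.array([(60,-40,8),(60,40,8),(-60,40,8),(-60,-40,8),(25,-8,50),(25,8,50),(-25,8,50),(-25,-8,50)],float)
L[:,1]*=-1
def f(p,n=slice(0,8)):
    return (projw(L[n]@R.from_euler('z',p[2]).as_matrix().T+[p[0],p[1],0],*P)-o[n]).ravel()
for n in (slice(0,8),slice(0,4),slice(4,8)):
    r=least_squares(f,[457,-60,1.84],args=(n,));print(r.x,np.degrees(r.x[2]),np.round(r.fun,1))
E
python3 fit3.py
```

```text
[456.74454749 -57.58778178   1.8353568 ] 105.1581984570317 [-0.3 -0.3  0.6 -0.4  0.2  0.5 -0.3  0.5 -0.5 -0.   0.  -0.   0.4 -0.
 -0.1 -0. ]
[456.67792838 -57.56650729   1.83652031] 105.22486290034227 [-0.4 -0.3  0.5 -0.4  0.2  0.4 -0.3  0.5]
[456.79499366 -57.6054756    1.82810861] 104.74290807172233 [-0.3 -0.1  0.2  0.   0.3  0.1 -0.3 -0. ]
```

```bash
python3 -m jog '[[4.1,-0.1,0,0,0,0,100],[4.15,-0.1,2,0,0,0,80],[0,0,4,0,0,0,60],[0,0,4,0,0,0,60],[0,0,4,0,0,0,60],[0,0,2,0,0,0,60],[0,0,0,0,0,0,60],[0,0,0,0,0,0,60]]'
python3 w.py w3
```

```text
clock: 4.15
eef_pos: [457.2, -58.2, 61.1]
eef_rot: [3.141, 0.0, 1.837]
wrist_force: [-0.3, 0.8, 1.2]
finger_gap: 56.7
4.15 [457.19642281 -58.187137    61.14134831] [3.14131433e+00 1.33412234e-04 1.83660893e+00] [-2.06089696e-01  2.89734359e-01  1.90884875e+00  9.50210456e-06
  9.42700998e-01 -4.71907903e-01]
```

View pics/w3.png

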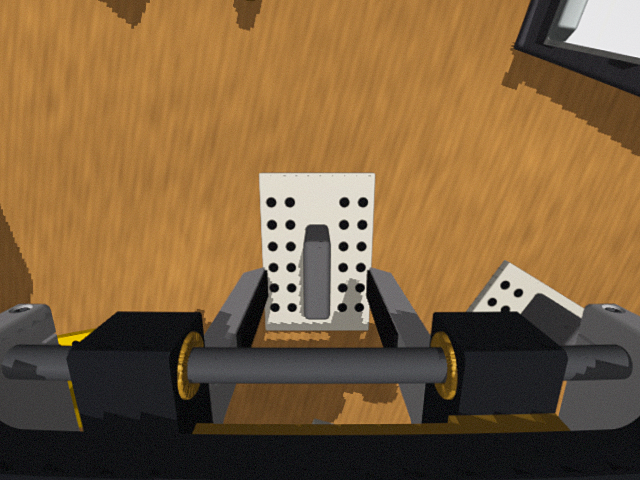

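The bar (317,275) is centred between the fingers. Now descend and grip.

```bash
python3 -m jog '[[0,0,2.3,0,0,0,60],[0,0,1.6,0,0,0,60],[0,0,0.7,0,0,0,60],[0,0,0,0,0,0,60]]'
python3 -m jog '[[0,0,0,0,0,0,40],[0,0,0,0,0,0,20],[0,0,0,0,0,0,0],[0,0,0,0,0,0,0],[0,0,0,0,0,0,0],[0,0,0,0,0,0,0],[0,0,0,0,0,0,0]]' 30
```

```text
clock: 4.6
eef_pos: [457.0, -58.5, 14.9]
eef_rot: [3.141, 0.0, 1.837]
wrist_force: [0.3, 0.5, -0.6]
finger_gap: 56.5
clock: 5.3
eef_pos: [456.9, -58.5, 14.6]
eef_rot: [3.141, 0.0, 1.837]
wrist_force: [-0.6, -0.1, 2.5]
finger_gap: 15.9
```

```bash
python3 -m jog '[[0,0,-1.5,0,0,0,0],[0,0,-3,0,0,0,0],[0,0,-4,0,0,0,0],[0,0,-4,0,0,0,0],[0,0,-4,0,0,0,0],[0,0,-1.5,0,0,0.1,0],[0,0,0,0,0,0.1,0],[0,0,0,0,0,0.09,0]]'
cat > tgt.py <<'E'
import sys
from h import *
from cell import monitor
s=monitor.read_state()
O=np.array([561.1,196.7,30.8]);yaw=np.radians(-1.35)
Dk=deckR(yaw);Rt=np.c_[Dk[:,1],Dk[:,0],-Dk[:,2]]
d=np.array([float(v) for v in sys.argv[1:4]])  # bar centre in deck
tcp=O+Dk@(d+[0,-0.9,-18.4])
Rc=R.from_euler('xyz',s['eef_rot']).as_matrix()
print('t',s['clock'],'tcp',np.round(s['eef_pos'],1),'F',np.round(s['wrist_force'],1),'gap',round(s['finger_gap'],1),'bar in deck',np.round(Dk.T@(s['eef_pos']-O)-[0,-0.9,-18.4],1),'Fdeck',np.round(Dk.T@s['wrist_force'],1))
print('shift tool cm',np.round(Rc.T@(tcp-s['eef_pos'])/10,2),'rotvec',np.round(R.from_matrix(Rc.T@Rt).as_rotvec(),3),'shift final tool axes',np.round(Rt.T@(tcp-s['eef_pos'])/10,2))
E
python3 tgt.py 43 0 83; python3 w.py w4
```

```text
clock: 6.1
eef_pos: [456.7, -58.4, 194.6]
eef_rot: [3.141, 0.0, 1.543]
wrist_force: [-0.1, 1.2, -3.0]
finger_gap: 15.7
t 6.1 tcp [456.7 -58.4 194.6] F [-0.1  1.2 -3. ] gap 15.7 bar in deck [ -36.4 -256.6  206. ] Fdeck [-1.1  1.2 -2.8]
shift tool cm [25.71 11.55  8.84] rotvec [-0.349  0.001 -0.004] shift final tool axes [25.66  7.94 12.3 ]
6.1 [456.65731345 -58.42931758 194.61621224] [3.14137433e+00 6.06533529e-05 1.54270970e+00] [-2.06829769e-01  1.08885885e-01  1.77716759e+00 -2.19542036e-05
  1.25531355e+00 -1.78736341e-01]
```

View pics/w4.png

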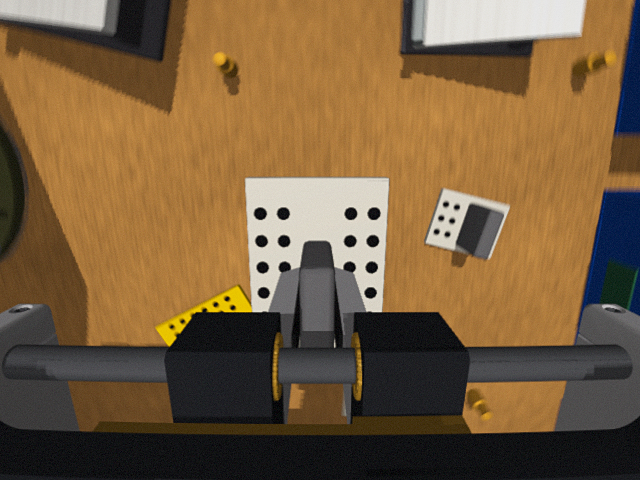

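The plate is held squarely by its bar (317,280). Carry it over the rest.

```bash
python3 -m jog '[[2,1,0,0,0,0,0],[3.4,1.6,0,0,0,0,0],[4,1.8,0,0,0,0,0],[4,1.8,0,0,0,0,0],[4,1.8,0,0,0,0,0],[4,1.8,0,0,0,0,0],[2.8,1.2,0,0,0,0,0],[1.5,0.5,0,0,0,0,0]]'
python3 -m jog '[[0,0,0,-0.1,0,0,0],[0,0,0,-0.1,0,0,0],[0,0,0,-0.1,0,0,0],[0,0,0,-0.049,0,-0.004,0],[0,0,0,0,0,0,0],[0,0,0,0,0,0,0]]'
python3 tgt.py 43 0 63
```

```text
clock: 6.95
eef_pos: [578.1, 198.0, 193.2]
eef_rot: [-3.14, 0.0, 1.551]
wrist_force: [-0.6, -0.8, -3.6]
finger_gap: 16.0
clock: 7.55
eef_pos: [577.8, 195.7, 194.2]
eef_rot: [2.795, 0.002, 1.551]
wrist_force: [-0.1, -0.6, -1.4]
finger_gap: 15.7
t 7.55 tcp [577.8 195.7 194.2] F [-0.1 -0.6 -1.4] gap 15.7 bar in deck [ 71.6   0.3 166.3] Fdeck [-0.6 -0.6 -1.3]
shift tool cm [-0.02 -2.84 10.33] rotvec [-0.002  0.     0.005] shift final tool axes [-0.03 -2.86 10.33]
```

```bash
python3 -m jog '[[0,-1,2,0,0,0.005,0],[0,-1,3,0,0,0,0],[0,-0.8,3,0,0,0,0],[0,0,1.8,0,0,0,0],[0,0,0.5,0,0,0,0],[0,0,0,0,0,0,0],[0,0,0,0,0,0,0]]'
python3 tgt.py 43 0 36; python3 w.py w5
python3 - <<'E'
import cv2
from cell import vision
for n,(x,y,w,h) in dict(scene=(340,200,160,120),top=(200,120,120,120)).items():
    i=vision.camera(n)["color"][y:y+h,x:x+w]; cv2.imwrite(f"pics/{n}5.png",cv2.resize(i,None,fx=4.5,fy=4.5,interpolation=cv2.INTER_CUBIC))
E
```

```text
clock: 8.25
eef_pos: [587.4, 195.6, 89.1]
eef_rot: [2.792, -0.001, 1.546]
wrist_force: [-0.0, -0.2, -2.3]
finger_gap: 16.0
t 8.25 tcp [587.4 195.6  89.1] F [-0.  -0.2 -2.3] gap 16.0 bar in deck [44.6  0.4 64.2] Fdeck [-0.8 -0.2 -2.1]
shift tool cm [-0.04 -0.16  2.82] rotvec [ 0.001 -0.    -0.002] shift final tool axes [-0.04 -0.16  2.82]
8.25 [587.35446532 195.56267263  89.10095599] [ 2.79178063e+00 -7.50040990e-04  1.54579352e+00] [ 0.31146338  0.41156275  1.70330897 -0.17499622  0.70243833  0.45184046]
```

View pics/w5.png

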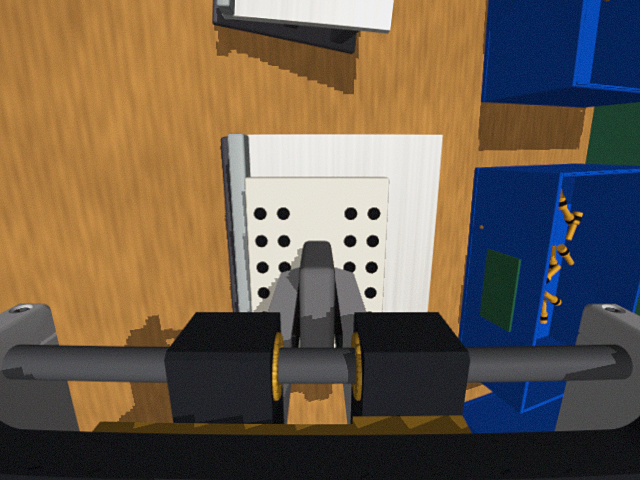

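View pics/scene5.png

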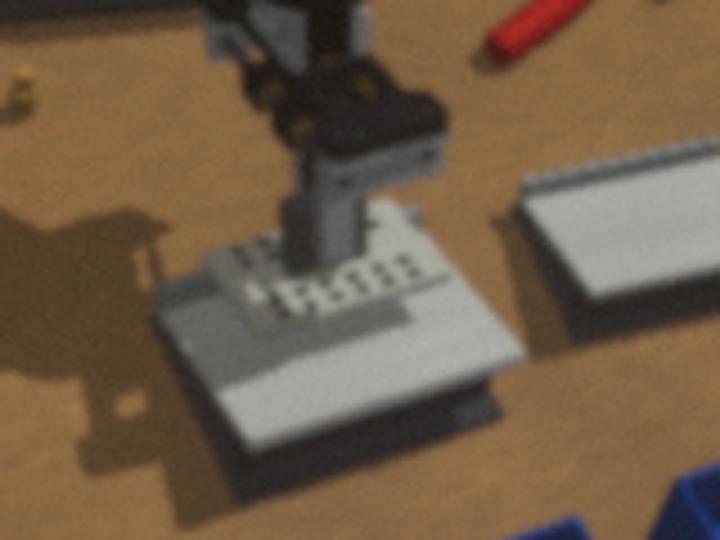

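```bash
python3 -m jog '[[0,0,1.0,0,0,0,0],[0,0,1.0,0,0,0,0],[0,0,0.6,0,0,0,0],[0,0,0.2,0,0,0,0],[0,0,0,0,0,0,0],[0,0,0,0,0,0,0],[0,0,0,0,0,0,0]]'
python3 tgt.py 43 0 34; python3 w.py w6
```

```text
clock: 9.1
eef_pos: [596.5, 195.3, 62.1]
eef_rot: [2.792, -0.001, 1.546]
wrist_force: [0.3, 0.3, -2.9]
finger_gap: 16.0
t 9.1 tcp [596.5 195.3  62.1] F [ 0.3  0.3 -2.9] gap 16.0 bar in deck [44.   0.4 35.7] Fdeck [-0.7  0.3 -2.8]
shift tool cm [-0.04 -0.1   0.17] rotvec [ 0.    -0.    -0.001] shift final tool axes [-0.04 -0.1   0.17]
9.1 [596.51531718 195.34497831  62.11287885] [ 2.79210918e+00 -6.27436195e-04  1.54591937e+00] [ 0.30586435  0.46774379  1.69445945 -0.18255561  0.6553485   0.45758625]
```

View pics/w6.png

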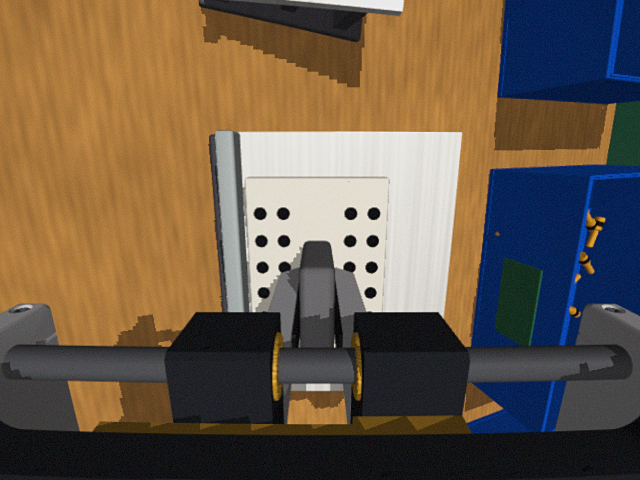

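The plate is about 3 mm clear of the ledge (246 against 241 px) and parallel to it. Now lower in small steps until contact.

```bash
python3 -m jog '[[0,0,0.1,0,0,0,0],[0,0,0.05,0,0,0,0],[0,0,0,0,0,0,0],[0,0,0,0,0,0,0]]'; python3 tgt.py 41 0 33; python3 -m jog '[[0,0,0.05,0,0,0,0],[0,0,0,0,0,0,0],[0,0,0.05,0,0,0,0],[0,0,0,0,0,0,0],[0,0,0,0,0,0,0]]'; python3 tgt.py 41 0 33
```

```text
clock: 9.55
eef_pos: [596.9, 195.3, 60.5]
eef_rot: [2.792, -0.0, 1.546]
wrist_force: [-0.6, -0.8, -2.0]
finger_gap: 15.7
t 9.55 tcp [596.9 195.3  60.5] F [-0.6 -0.8 -2. ] gap 15.7 bar in deck [43.8  0.3 34. ] Fdeck [-1.2 -0.8 -1.6]
shift tool cm [-0.03 -0.28  0.1 ] rotvec [ 0.    -0.    -0.001] shift final tool axes [-0.03 -0.28  0.1 ]
clock: 10.05
eef_pos: [597.2, 195.4, 60.5]
eef_rot: [2.792, -0.001, 1.546]
wrist_force: [-11.6, -1.6, 12.0]
finger_gap: 16.2
t 10.05 tcp [597.2 195.4  60.5] F [-11.6  -1.6  12. ] gap 16.2 bar in deck [44.1  0.4 34. ] Fdeck [-6.8 -1.9 15.2]
shift tool cm [-0.04 -0.31  0.1 ] rotvec [ 0.    -0.    -0.001] shift final tool axes [-0.04 -0.31  0.1 ]
```

In contact with the face at about 17 N. Ease off, then slide gently toward the ledge.

```bash
python3 -m jog '[[0,0,-0.07,0,0,0,0],[0,0,0,0,0,0,0],[0,-0.1,0,0,0,0,0],[0,-0.1,0,0,0,0,0],[0,0,0,0,0,0,0],[0,0,0,0,0,0,0]]'; python3 tgt.py 40 0 33;  python3 -m jog '[[0,-0.05,0,0,0,0,0],[0,0,0,0,0,0,0],[0,0,0,0,0,0,0]]'; python3 tgt.py 40 0 33; python3 -m jog '[[0,-0.05,0,0,0,0,0],[0,0,0,0,0,0,0],[0,0,0,0,0,0,0]]'; python3 tgt.py 40 0 33
```

```text
clock: 10.65
eef_pos: [595.6, 195.4, 60.0]
eef_rot: [2.791, -0.001, 1.546]
wrist_force: [-1.2, -0.1, 4.5]
finger_gap: 16.1
t 10.65 tcp [595.6 195.4  60. ] F [-1.2 -0.1  4.5] gap 16.1 bar in deck [42.4  0.5 34. ] Fdeck [ 0.4 -0.1  4.6]
shift tool cm [-0.05 -0.24  0.1 ] rotvec [ 0.001 -0.    -0.001] shift final tool axes [-0.05 -0.24  0.1 ]
clock: 10.95
eef_pos: [595.2, 195.5, 59.8]
eef_rot: [2.791, -0.001, 1.546]
wrist_force: [-0.4, 0.4, 6.5]
finger_gap: 15.9
t 10.95 tcp [595.2 195.5  59.8] F [-0.4  0.4  6.5] gap 15.9 bar in deck [42.   0.5 34. ] Fdeck [1.9 0.4 6.3]
shift tool cm [-0.05 -0.2   0.1 ] rotvec [ 0.002 -0.    -0.001] shift final tool axes [-0.05 -0.2   0.1 ]
clock: 11.25
eef_pos: [594.7, 195.5, 59.7]
eef_rot: [2.791, -0.001, 1.546]
wrist_force: [-1.1, -0.3, 5.6]
finger_gap: 15.8
t 11.25 tcp [594.7 195.5  59.7] F [-1.1 -0.3  5.6] gap 15.8 bar in deck [41.5  0.5 34. ] Fdeck [ 0.9 -0.3  5.6]
shift tool cm [-0.05 -0.15  0.1 ] rotvec [ 0.002 -0.    -0.001] shift final tool axes [-0.05 -0.15  0.1 ]
```

```bash
for i in 1 2; do :; done; python3 -m jog '[[0,-0.05,0,0,0,0,0],[0,0,0,0,0,0,0],[0,0,0,0,0,0,0]]'; python3 tgt.py 40 0 33;  python3 -m jog '[[0,-0.05,0,0,0,0,0],[0,0,0,0,0,0,0],[0,0,0,0,0,0,0]]'; python3 tgt.py 40 0 33; python3 w.py w7
```

```text
clock: 11.55
eef_pos: [594.3, 195.5, 59.5]
eef_rot: [2.791, -0.001, 1.546]
wrist_force: [-0.7, 0.3, 5.9]
finger_gap: 16.1
t 11.55 tcp [594.3 195.5  59.5] F [-0.7  0.3  5.9] gap 16.1 bar in deck [41.   0.5 34. ] Fdeck [1.3 0.3 5.8]
shift tool cm [-0.05 -0.1   0.1 ] rotvec [ 0.001 -0.    -0.002] shift final tool axes [-0.05 -0.1   0.1 ]
clock: 11.85
eef_pos: [594.1, 195.5, 59.5]
eef_rot: [2.79, -0.001, 1.546]
wrist_force: [2.9, 0.6, 6.0]
finger_gap: 15.7
t 11.85 tcp [594.1 195.5  59.5] F [2.9 0.6 6. ] gap 15.7 bar in deck [40.8  0.5 34.1] Fdeck [4.8 0.7 4.6]
shift tool cm [-0.05 -0.08  0.11] rotvec [ 0.002 -0.001 -0.001] shift final tool axes [-0.05 -0.08  0.11]
11.85 [594.09070386 195.53601131  59.47972745] [ 2.79032765e+00 -1.04111945e-03  1.54612645e+00] [ 0.30761719  0.4670649   1.7035658  -0.18610358  0.64552959  0.46293896]
```

View pics/w7.png

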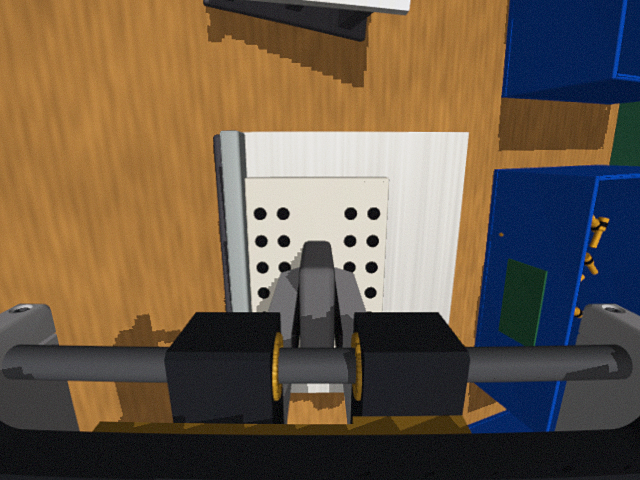

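The plate edge is against the ledge (ledge-direction force has risen by about 4 N, and the bar stays at x 40.8). Release gently.

```bash
python3 -m jog '[[0,0,0,0,0,0,0],[0,0,0,0,0,0,0]]' 5; python3 -m jog '[[0,0,0,0,0,0,20],[0,0,0,0,0,0,25],[0,0,0,0,0,0,35],[0,0,0,0,0,0,45],[0,0,0,0,0,0,45],[0,0,0,0,0,0,45]]'; python3 w.py w8
```

```text
clock: 12.1
eef_pos: [594.1, 195.5, 59.5]
eef_rot: [2.79, -0.001, 1.546]
wrist_force: [2.2, 0.8, 5.3]
finger_gap: 16.2
clock: 12.7
eef_pos: [593.2, 195.3, 58.6]
eef_rot: [2.793, -0.0, 1.546]
wrist_force: [-0.2, -0.4, -0.6]
finger_gap: 42.2
12.7 [593.20587995 195.31499089  58.63618822] [ 2.79274640e+00 -3.84426498e-04  1.54585048e+00] [ 0.30768886  0.46752865  1.70463443 -0.18577925  0.64651629  0.46295187]
```

View pics/w8.png

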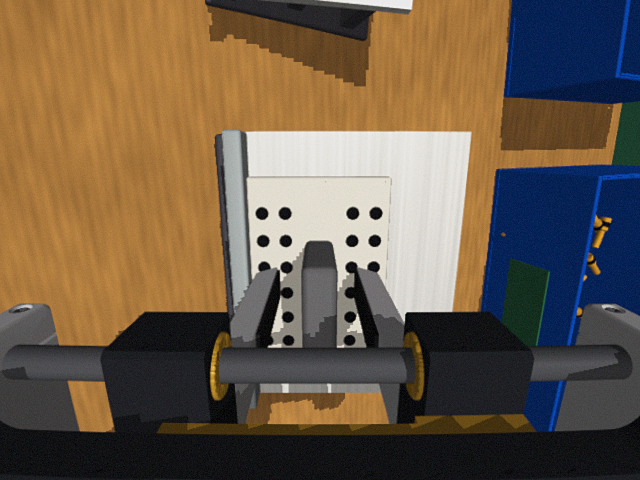

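Released with the plate at the ledge. Back straight out along the normal, then inspect.

```bash
python3 -m jog '[[0,0,-1,0,0,0,45],[0,0,-2.5,0,0,0,45],[0,0,-4,0,0,0,45],[0,0,-4,0,0,0,45],[-3,0,-2,0,0,0,45],[-4,0,0,0,0,0,45],[-3,0,0,0,0,0,45],[0,0,0,0,0,0,45]]'; python3 -m jog '[[0,0,0,0,0,0,45],[0,0,0,0,0,0,45]]'; python3 w.py w9;python3 - <<'E'
import cv2
from cell import vision
for n,(x,y,w,h) in dict(scene=(350,220,130,100),top=(200,120,120,120)).items():
    c=vision.camera(n)["color"];cv2.imwrite(f"pics/{n}9f.png",c); cv2.imwrite(f"pics/{n}9.png",cv2.resize(c[y:y+h,x:x+w],None,fx=5,fy=5,interpolation=cv2.INTER_CUBIC))
t=cv2.imread("pics/w9.png")
E
```

```text
clock: 13.55
eef_pos: [544.4, 93.9, 186.6]
eef_rot: [2.791, -0.0, 1.543]
wrist_force: [0.6, -0.9, 0.1]
finger_gap: 42.0
clock: 13.75
eef_pos: [544.6, 97.2, 185.8]
eef_rot: [2.792, -0.001, 1.546]
wrist_force: [-0.6, -0.1, -0.1]
finger_gap: 42.1
13.75 [544.5929212   97.17786161 185.82871675] [ 2.79229882e+00 -6.47763575e-04  1.54642932e+00] [ 0.13702127  0.14063021  1.80299067 -0.07220543  0.85406327  0.19949355]
```

View pics/w9.png

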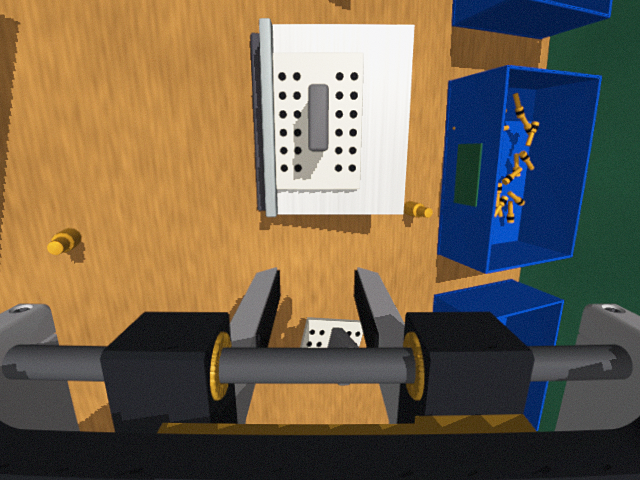

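View pics/scene9f.png

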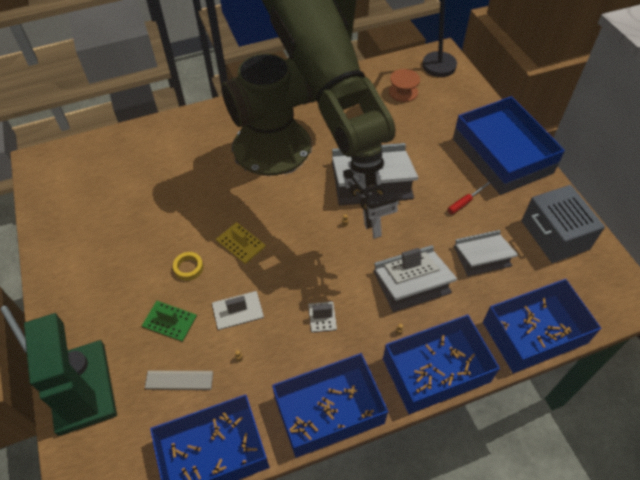

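View pics/scene9.png

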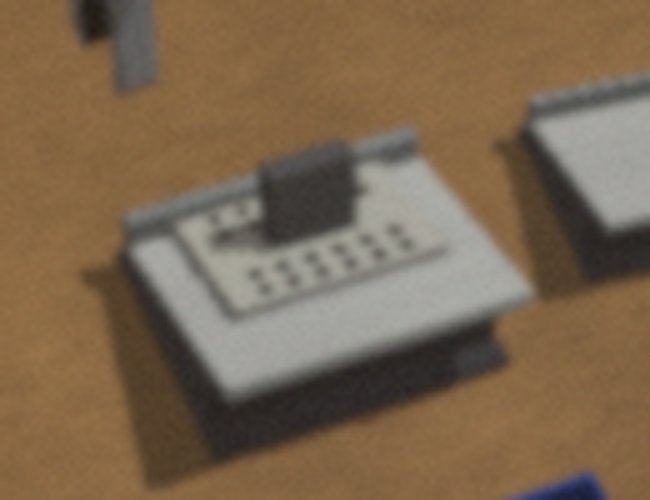

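The plate lies on the middle rest against the ledge, and the other plates are at their old pixels. One enlarged numeric check of the seating.

Run:
```python
import cv2
t=cv2.imread("pics/w9.png")
cv2.imwrite("pics/c9.png",cv2.resize(t[15:225,245:420],None,fx=2.8,fy=2.8,interpolation=cv2.INTER_CUBIC))
import numpy as np,pickle
from h import *
P=pickle.load(open('w9.pkl','rb'))
Dk=deckR(np.radians(-1.35));O=[561.1,196.7,30.8]
L=np.array([(0,60,8),(80,60,8),(80,-60,8),(0,-60,8),(0,85,0),(125,85,0),(125,-85,0),(0,-85,0)],float)
p=projw(L@Dk.T+O,*P);print(np.round((p-[245,15]+.5)*2.8-.5))
```

```text
[[ 76. 105.]
 [331. 105.]
 [321. 489.]
 [ 87. 489.]
 [ 77.  27.]
 [472.  28.]
 [442. 557.]
 [ 92. 557.]]
```

View pics/c9.png

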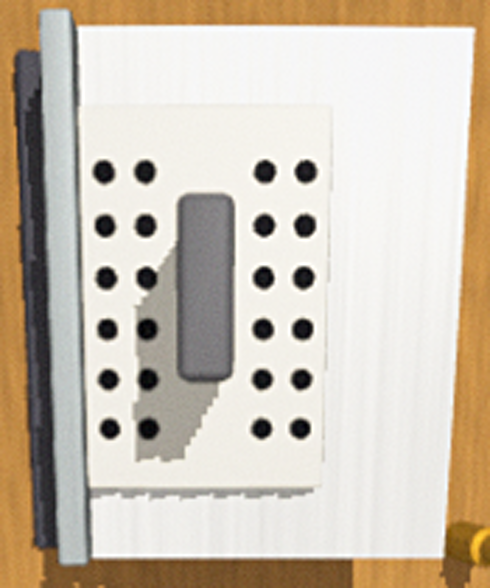

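The observed corners (80,105), (331,105), (321,488) and (90,488) match the predicted seated plate to within a few crop pixels (about 1 mm). The plate is flat, centred and square.

```bash
python3 -c "
from cell import order;print(order.sign_off())"
```

```text
the job is handed in; nothing more can be done
None
```

The long perforated plate is on the sloped face of the middle-sized rest, lying flat with one long edge against the ledge. I gripped it by its bar and tilted it to the 20° slope. I lowered it until it touched, slid it to the ledge, released it there, then backed the arm clear and handed in at about 13.9 s.

- **Seating:** in the last wrist picture, the plate's corners match where a seated, centred and square plate should appear, to about 1 mm.
- **Forces:** the force peaked at about 17 N when it first touched the face, and was about 7 N at the ledge before release.
- **Other plates:** the blank and short plates are where they were in the scene picture.
- **Disagreement:** the first estimates of the rest's height from the scene and top cameras ranged from 29 to 47 mm. I used the wrist-camera fit of 31 mm, and contact came within about 1 mm of it.

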